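# Roll the pipe stub onto the tack line

## Robot

A 7-joint arm with a two-finger parallel gripper is mounted at the origin on the work surface. World frame = base frame: x ahead of the robot, y to its left, z up, the work surface at z = 0. Lengths are in m, angles in rad, forces in N, time in s.
With the tool pointing down it reaches from about 0.35 to 0.9 m from the base axis. Payload 8.1 kg.
Tool frame: the origin (TCP) lies midway between the tips of the shut fingers; the grasp point (between the pads) lies 19 mm behind it; z points along the fingers, y is the line along which they close (so a half turn about z gives the same grasp; the last joint's range is limited). The gripper opens to 92 mm and grips with 3 to 60 N. Pads are 19 mm wide; open, the fingers measure 130 mm over their backs; the gripper's body (75 mm by 190 mm) begins 47 mm behind the grasp point.
Start: joints at [1.19, 0.434, 0.025, 1.573, -0.012, 1.134, -0.075], TCP at [0.171, -0.601, 0.227] pointing down, gripper open.
Joint ranges: [-2.62, 2.62], [-0.44, 2.09], [-1.27, 1.32], [0.08, 2.57], [-1.32, 4.46], [0.12, 2], [-2.74, 2.74]. Speed limits (rad/s): [2.22, 2.22, 3.01, 3.01, 3.14, 3.14, 3.14].

## Interface

Orientations are given as a rotation vector (axis times angle).
In Python, from cell import arm gives the robot as it stands.
- The arm moves only by the tool move_arm, never from a script. Its argument "motion" is a list of rows, each an object of numbers: "tx", "ty", "tz": the shift along the tool's x, y, z normalised to -1 to 1, where 1 is 1000 mm; "twist": the turn about the tool's z normalised to -1 to 1, where 1 is pi/2 rad. In form: [{"tx": .., "ty": .., "tz": .., "twist": ..}, ...]. A call has 1 to 12 rows; each row shifts and turns the commanded pose from where the row before left it, along the tool's axes as they then stand; what a row does not reach is not made up. A row lasts 1/10 s, in which the tool goes at most 50 mm and 8.59 degrees, less where a joint would pass 70% of its speed; a pose out of reach is approached as far as the arm can. A call with a number of a shift or a turn outside -1 to 1 is refused whole. A call with a gripper value outside its range is refused whole. "gripper" is the gripper's target within -1 to 1 (shut at 1, half-way at 0, fully open at -1), set as the call begins (left out, the last holds). The fingers move at their own pace and stop on an object; "squeeze" is the grip in N (left out, the last holds). Time passes only in rows, so rows that do not move let the fingers close. It gives the time, the measured TCP pose, the force, the opening and the grip force at its end, in the units of the state.
- arm.observe(): the state, without advancing time (a new reading comes with each control period).
- arm.get_image(name): name is "side" or "top"; returns the picture (400x640x3 uint8, red, green, blue); there is no depth.
- arm.calibration(name): a dict with "K" (3x3 intrinsics, pixels), "k1" (the pictures are not rectified: a ray, as slopes to the right and down, at radius r is drawn at 1 + k1 r^2 times it, then the intrinsics apply), "T" (4x4, takes a point from camera to world coordinates). Camera axes: x right, y down, z forward; pixel columns grow to the right and rows downward; lengths in m; the calibration is good to about 2 mm. A picture is of the moment at which its call begins. calibration takes no time and is no camera call.
- arm.sign_off(): hands the job in; it is judged then, once.
Trained networks look in the newest picture that a camera, given by its name, has taken for a name from the list of things; names that differ only in an ending like _2 or _b are one class to them, and where a whole thing is asked for, a point or a joint stands for the part that bears it (a point fixed in the world has none). Each returns a list of dicts, best first, with "conf" (0 to 1); they miss things now and then, are a little off and sometimes report something else, mostly with a low value. They report only what shows in the picture. A call takes as long as a camera call. They do not tell look-alikes from the thing itself.
- arm.look_for(camera, query): "point" ([column, row] as shares, 0 to 1, of the picture: columns of its width, rows of its height, amid what is visible of it).
- arm.regions_of(camera, query): "region" (400x640 bool, what is visible of it) and "point" ([column, row] as shares, 0 to 1, of the picture: columns of its width, rows of its height, amid what is visible of it).
- arm.place_of(camera, query): "point" ([column, row] as shares, 0 to 1, of the picture: columns of its width, rows of its height: a listed point, or the origin of a listed thing).
The state is a dict: "clock": time; "joints": joint angles; "dq": joint speeds; "joint_efforts": joint torques, N m; "position": TCP position; "ee_rot": TCP orientation; "force": force on the tool from outside, world axes, zero at the start; "ft_torque": the same for the moment, N m; "width": opening from 0.0 (shut) to 1.0 (fully open); "gripper_force": force on a finger pad.
Only numpy, scipy, OpenCV 4.12 (cv2) and the standard library are available. Lean on these libraries where they do the work, as an engineer would, in place of code of your own. Each camera call takes 0.05 s, during which the arm holds its last target. There are 200 camera calls.

## Task

On the welding bench, roll the short steel pipe across the grey layout plate until it lies centred over and in line with the yellow line, its whole length on the line, ready to be tacked. Push it sideways with the fingers, best at its very top, so that it rolls over and over rather than slides, and do not pick it up. Leave the brass coupling, the spray can and the red magnet where they are, and end with the pipe lying still.

Things in the scene. Friction and masses are not known exactly. Their poses are not given: they have to be found in the camera images.
- pipe: steel pipe stub lying on the plate: 42 mm diameter, 120 mm long, 0.4 kg, closed ends. Origin on its axis half-way along, 21 mm above the plate's top; x along the pipe. Starts 60 to 130 mm to either side of the line, parallel to it within 3 degrees, and rolls straight. Fingertips lightly on its top roll it, half as far as they move; pushed at mid-height it runs ahead; tips on its upper flank jam
- pipe_seam (a point): point on the thin red weld seam along the pipe, half-way along, on the skin 21 mm from the axis: on top at the start (z = 54 mm); it goes round as the pipe rolls, down to z = 12 mm when underneath
- line: yellow painted line on the plate, 220 mm long, 8 mm wide, flat (nothing to feel). Origin at its middle on the plate's top; x runs along the line, y across it
- plate: grey steel layout plate fixed to the bench, 260 mm (its x) by 400 mm (its y) by 12 mm thick, flat, its top at z = 12 mm; origin at the middle of its underside
- coupling: bystander: upright brass ring on the plate, 54 mm outside diameter, 45 mm high, on the other side of the line from the pipe; origin at the centre of its underside
- spray: bystander: blue spray can standing on the bench, 62 mm in diameter, 170 mm high; origin at the centre of its underside
- magnet: bystander: red welding magnet with a steel brace lying flat on the bench, about 95 by 95 by 24 mm; origin on its underside, in the middle of one leg
Things that resemble listed ones, but are neither listed nor needed, are in the scene too. Of the things shaped like the pipe, the steel one is meant.

How it is judged:
By the outcome, as a careful person would: the job done as asked, in the order asked, and still so for the second after the job is handed in, with the robot touching nothing.
It also fails if it takes over 58 s, if anything falls off the work surface, if the arm or the gripper's body presses on something with over 40 N, if the wrist force passes 120 N, or if a joint passes its speed limit or range.

## Working session

There is one attempt and no reset: what is moved stays moved. The work goes in short steps, Python scripts to look and compute and a tool call to move; the robot and the scene stay as the last step left them, time stands still between calls to the robot, and variables do not carry over. Pictures are saved under pics/ and viewed, at most 10 in all, crops included, and the job is handed in when it is done.

Besides the shell and the picture viewer there is one more tool, called after ">>>" by a JSON object that holds its "op" and its "data". move_arm: Moves the arm, as the interface text tells. Scaled input: -1 to 1 covers 1000 mm each way for a shift and pi/2 rad each way for a turn. Its arguments: {"type":"object","properties":{"motion":{"type":"array","items":{"type":"object","properties":{"tx":{"type":"number"},"ty":{"type":"number"},"tz":{"type":"number"},"twist":{"type":"number"}}}},"gripper":{"type":"number"},"squeeze":{"type":"number"}},"required":["motion"]}

```bash
mkdir -p pics; cat > h.py <<'E'
import numpy as np, cv2
from cell import arm
def ray(cam,u,v):
    c=arm.calibration(cam);K=np.array(c["K"]);T=np.array(c["T"])
    d=np.array([(u-K[0,2])/K[0,0],(v-K[1,2])/K[1,1]]);s=d.copy()
    for _ in range(20): s=d/(1+c["k1"]*(s@s))
    return T[:3,3],T[:3,:3]@np.array([s[0],s[1],1])
def at(cam,p,z,share=True):
    u,v=(p[0]*640,p[1]*400) if share else p
    o,d=ray(cam,u,v);return o+d*(z-o[2])/d[2]
def reg(cam,q,z):
    for r in arm.regions_of(cam,q)[:3]:
        m=r["region"].astype(np.uint8);ys,xs=np.nonzero(m)
        if len(xs)<5: continue
        box=cv2.boxPoints(cv2.minAreaRect(np.c_[xs,ys].astype(np.float32)))
        P=np.array([at(cam,b,z,False)[:2] for b in box])
        print(cam,q,round(r["conf"],2),"px",np.round([r["point"][0]*640,r["point"][1]*400]),"c",np.round(P.mean(0),4),"corners",np.round(P,3).tolist())
def save(cam,name):
    cv2.imwrite("pics/"+name,cv2.cvtColor(arm.get_image(cam),cv2.COLOR_RGB2BGR))
E
python3 - <<'E'
from h import *
s=arm.observe();print({k:np.round(v,3).tolist() for k,v in s.items()})
save("top","t0.png");save("side","s0.png")
for q,z in [("pipe",.033),("line",.012),("plate",.012),("coupling",.057),("spray",.17),("magnet",.024)]: reg("top",q,z)
for q,z in [("pipe",.033),("line",.012),("pipe_seam",.054)]:
    for r in arm.place_of("top",q)[:3]: print(q,r["conf"],np.array(r["point"])*[640,400],np.round(at("top",r["point"],z),4))
for c in("top","side"):print(c,np.round(arm.calibration(c)["T"],3).tolist())
E
```

```text
{'clock': 0.0, 'joints': [1.19, 0.435, 0.025, 1.574, -0.012, 1.134, -0.075], 'dq': [-0.0, -0.001, 0.001, 0.0, -0.001, 0.002, 0.001], 'joint_efforts': [-0.0, -66.785, 0.985, -31.446, -0.06, 0.043, 0.0], 'position': [0.171, -0.601, 0.226], 'ee_rot': [-3.11, -0.435, 0.001], 'force': [-0.299, -0.683, -0.137], 'ft_torque': [-0.018, -0.018, -0.011], 'gripper_force': 0.0, 'width': 1.004}
top pipe 0.88 px [460. 126.] c [ 0.7319 -0.3442] corners [[0.678, -0.299], [0.801, -0.349], [0.786, -0.389], [0.663, -0.34]]
top pipe 0.82 px [431. 255.] c [ 0.3977 -0.2711] corners [[0.398, -0.202], [0.441, -0.325], [0.397, -0.34], [0.355, -0.217]]
top line 0.5 px [314. 188.] c [0.5696 0.0341] corners [[0.673, 0.058], [0.675, 0.049], [0.466, 0.01], [0.464, 0.02]]
top plate 0.76 px [307. 195.] c [0.5641 0.0493] corners [[0.653, 0.274], [0.733, -0.123], [0.474, -0.174], [0.396, 0.22]]
top coupling 0.71 px [268. 201.] c [0.5369 0.1293] corners [[0.537, 0.167], [0.574, 0.129], [0.536, 0.092], [0.499, 0.13]]
top spray 0.89 px [477. 187.] c [ 0.5553 -0.3402] corners [[0.574, -0.284], [0.594, -0.385], [0.537, -0.396], [0.517, -0.295]]
top magnet 0.76 px [178. 210.] c [0.5426 0.4156] corners [[0.572, 0.479], [0.602, 0.382], [0.513, 0.352], [0.483, 0.449]]
pipe 0.85 [460.032 125.8  ] [ 0.7305 -0.3447  0.033 ]
pipe 0.61 [345.6 186.6] [ 0.5778 -0.0453  0.033 ]
pipe 0.59 [434.304 254.6  ] [ 0.4002 -0.2686  0.033 ]
line 0.81 [314.304 189.32 ] [0.5734 0.0355 0.012 ]
line 0.17 [278.528 201.28 ] [0.5438 0.1289 0.012 ]
pipe_seam 0.83 [436.48 256.32] [ 0.3976 -0.2695  0.054 ]
pipe_seam 0.67 [341.376 183.2  ] [ 0.5852 -0.0342  0.054 ]
pipe_seam 0.6 [466.688 126.6  ] [ 0.7244 -0.356   0.054 ]
top [[-0.017, -0.999, 0.045, 0.502], [-1.0, 0.017, 0.001, -0.006], [-0.002, -0.045, -0.999, 1.264], [0.0, 0.0, 0.0, 1.0]]
side [[0.979, -0.136, 0.154, 0.342], [-0.206, -0.653, 0.729, -0.972], [0.002, -0.745, -0.667, 0.968], [0.0, 0.0, 0.0, 1.0]]
```

View pics/t0.png

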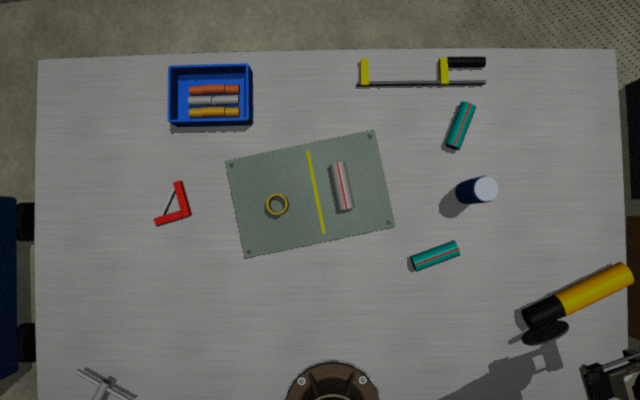

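View pics/s0.png

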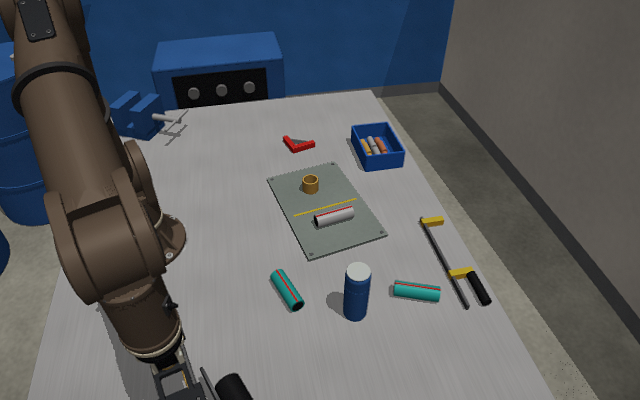

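The top view shows the steel pipe on the plate around px (342,186). The line runs from (308,151) to (324,234), the coupling is at (277,204), and the two teal tubes are look-alikes. I'll measure the pipe and line from pixel colours.

```bash
cat >> h.py <<'E'
def fit(m,z,cam="top"):
    ys,xs=np.nonzero(m);P=np.array([at(cam,(x,y),z,False)[:2] for x,y in zip(xs,ys)])
    vx,vy,cx,cy=cv2.fitLine(P.astype(np.float32),cv2.DIST_HUBER,0,.001,.001).ravel()
    d=np.array([vx,vy])*np.sign(vx);c=np.array([cx,cy]);t=(P-c)@d
    lo,hi=np.percentile(t,[1,99]);return c+d*(lo+hi)/2,np.degrees(np.arctan2(d[1],d[0])),hi-lo,len(xs)
def scene(img):
    h=cv2.cvtColor(img,cv2.COLOR_RGB2HSV).astype(int);R=np.zeros(h.shape[:2],bool);R[140:245,290:385]=1
    r=R&((h[...,0]<12)|(h[...,0]>165))&(h[...,1]>70)&(h[...,2]>60)
    y=R&(abs(h[...,0]-28)<8)&(h[...,1]>110)&(h[...,2]>80)
    b=R&(h[...,1]<25)&(h[...,2]>135)
    return y,r,b
def info(img):
    y,r,b=scene(img);out={}
    for n,m,z in(("line",y,.012),("seam",r,.054),("body",b|r,.04)):
        if m.sum()>8:
            out[n]=fit(m,z);print(n,np.round(out[n][0],4),*np.round(out[n][1:],3))
    return out
E
python3 - <<'E'
from h import *
im=cv2.cvtColor(cv2.imread("pics/t0.png"),cv2.COLOR_BGR2RGB);o=info(im)
a=np.radians(o["line"][1]);d=np.array([np.cos(a),np.sin(a)]);n=np.array([-d[1],d[0]])
for k in("seam","body"): e=o["line"][0]-o[k][0];print(k,"along",e@d,"across",e@n)
v=im.copy();
for m,c in zip(scene(im),((255,0,255),(0,0,255),(0,255,0))): v[m]=c
v=np.hstack([im[130:260,220:400],v[130:260,220:400]])
cv2.imwrite("pics/c0.png",cv2.resize(v[...,::-1],None,fx=2.2,fy=2.2,interpolation=0))
E
```

```text
line [0.5679 0.0332] 10.439 0.215 305.0
seam [ 0.5787 -0.0343] 10.751 0.118 120.0
body [ 0.5371 -0.0514] 19.132 0.235 367.0
seam along 0.0016789511361228928 across 0.0683989586255536
body along 0.045681144539769174 across 0.07763128671314438
```

View pics/c0.png

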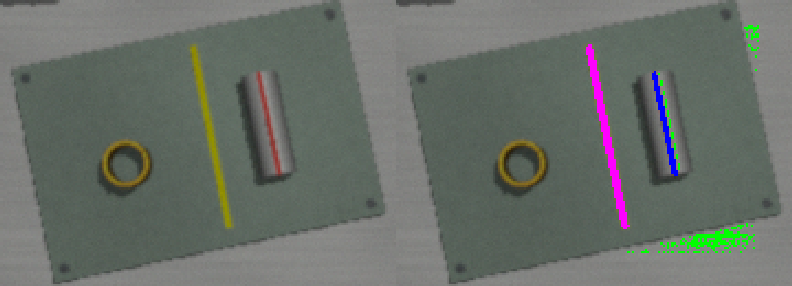

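The seam fit gives the pipe centre at (0.579, -0.034). It is 68 mm from the line and parallel to it, and about 2 mm off lengthwise. My plan is to turn the tool so y lies along the pipe and tx points towards the line. I'll half-open the fingers so both tips press along the pipe, then use several short strokes on its top.

>>> {"op": "move_arm", "data": {"motion": [{"twist": -0.094}, {"twist": -0.094}, {"twist": -0.094}, {"twist": -0.094}, {"twist": -0.094}, {"twist": -0.094}, {"twist": -0.094}, {"twist": -0.094}, {"twist": -0.094}, {"twist": -0.093}], "gripper": 0.0}}

```text
invalid input
```

>>> {"op": "move_arm", "data": {"motion": [{"tx": 0.031, "ty": 0.033}, {"tx": 0.031, "ty": 0.033}, {"tx": 0.031, "ty": 0.033}, {"tx": 0.031, "ty": 0.033}, {"tx": 0.031, "ty": 0.033}, {"tx": 0.031, "ty": 0.033}, {"tx": 0.031, "ty": 0.033}, {"tx": 0.031, "ty": 0.033}, {"tx": 0.031, "ty": 0.033}, {"tx": 0.031, "ty": 0.033}, {"tx": 0.031, "ty": 0.033}, {"tx": 0.031, "ty": 0.033}]}}

```text
invalid input
```

```bash
cat >> h.py <<'E'
from scipy.spatial.transform import Rotation as Ro
def rel(p):
    s=arm.observe();R=Ro.from_rotvec(s["ee_rot"]).as_matrix();q=np.array(s["position"])
    print("t",round(s["clock"],2),"pos",np.round(q,4),"yang",np.degrees(np.arctan2(R[1,1],R[0,1])).round(2),"z",R[:,2].round(3),"F",np.round(s["force"],1),"w",round(s["width"],2))
    print("tool delta to",p,np.round(R.T@(np.array(p)-q),4))
E
python3 -c "
from h import *
rel([.5787,-.0343,.054])"
```

```text
t 0.55 pos [ 0.1714 -0.601   0.2267] yang -74.09 z [-0.  0. -1.] F [-0.3  0.1  0.7] w 1.0
tool delta to [0.5787, -0.0343, 0.054] [ 0.5471 -0.4333  0.1727]
```

>>> {"op": "move_arm", "data": {"motion": [{"tx": 0, "ty": 0, "tz": 0, "twist": -0.094}, {"tx": 0, "ty": 0, "tz": 0, "twist": -0.094}, {"tx": 0, "ty": 0, "tz": 0, "twist": -0.094}, {"tx": 0, "ty": 0, "tz": 0, "twist": -0.094}, {"tx": 0, "ty": 0, "tz": 0, "twist": -0.094}, {"tx": 0, "ty": 0, "tz": 0, "twist": -0.094}, {"tx": 0, "ty": 0, "tz": 0, "twist": -0.094}, {"tx": 0, "ty": 0, "tz": 0, "twist": -0.094}, {"tx": 0, "ty": 0, "tz": 0, "twist": -0.094}, {"tx": 0, "ty": 0, "tz": 0, "twist": -0.093}], "gripper": 0.0}}

```text
clock: 1.55
position: [0.1713, -0.6011, 0.2268]
ee_rot: [2.003, 2.42, -0.0]
force: [-0.7, 0.6, -0.6]
width: 0.499
gripper_force: 0.0
```

>>> {"op": "move_arm", "data": {"motion": [{"tx": 0.033, "ty": 0.035, "tz": 0, "twist": 0}, {"tx": 0.033, "ty": 0.035, "tz": 0, "twist": 0}, {"tx": 0.033, "ty": 0.035, "tz": 0, "twist": 0}, {"tx": 0.033, "ty": 0.035, "tz": 0, "twist": 0}, {"tx": 0.033, "ty": 0.035, "tz": 0, "twist": 0}, {"tx": 0.033, "ty": 0.035, "tz": 0, "twist": 0}, {"tx": 0.033, "ty": 0.035, "tz": 0, "twist": 0}, {"tx": 0.033, "ty": 0.035, "tz": 0, "twist": 0}, {"tx": 0.033, "ty": 0.035, "tz": 0, "twist": 0}, {"tx": 0.033, "ty": 0.035, "tz": 0, "twist": 0}, {"tx": 0.033, "ty": 0.035, "tz": 0, "twist": 0}, {"tx": 0.033, "ty": 0.035, "tz": 0, "twist": 0}]}}

```text
clock: 2.75
position: [0.5138, -0.1341, 0.227]
ee_rot: [2.011, 2.413, -0.0]
force: [1.1, -1.2, 0.5]
width: 0.501
gripper_force: 0.0
```

```bash
python3 -c "
from h import *
rel([.5787,-.0343,.054])"
```

```text
t 2.75 pos [ 0.5138 -0.1341  0.227 ] yang 10.39 z [ 0.001 -0.001 -1.   ] F [ 1.1 -1.2  0.5] w 0.5
tool delta to [0.5787, -0.0343, 0.054] [0.0866 0.0818 0.173 ]
```

>>> {"op": "move_arm", "data": {"motion": [{"tx": 0.02, "ty": 0.0205, "tz": 0.025, "twist": 0}, {"tx": 0.02, "ty": 0.0205, "tz": 0.025, "twist": 0}, {"tx": 0.02, "ty": 0.0205, "tz": 0.025, "twist": 0}, {"tx": 0.02, "ty": 0.0205, "tz": 0.025, "twist": 0}, {"tx": 0, "ty": 0, "tz": 0.03, "twist": 0}, {"tx": 0, "ty": 0, "tz": 0.02, "twist": 0}, {"tx": 0, "ty": 0, "tz": 0, "twist": 0}, {"tx": 0, "ty": 0, "tz": 0, "twist": 0}]}}

```text
clock: 3.55
position: [0.5791, -0.0421, 0.0771]
ee_rot: [-2.01, -2.414, 0.0]
force: [-0.2, -0.4, 0.3]
width: 0.501
gripper_force: 0.0
```

```bash
python3 -c "
from h import *
rel([.5787,-.0343,.054])
im=arm.get_image('side')[...,::-1];cv2.imwrite('pics/s1.png',cv2.resize(im[130:280,230:430],None,fx=4,fy=4,interpolation=2))"
```

```text
t 3.55 pos [ 0.5791 -0.0421  0.0771] yang 10.42 z [-0.  0. -1.] F [-0.2 -0.4  0.3] w 0.5
tool delta to [0.5787, -0.0343, 0.054] [0.0078 0.001  0.0231]
```

View pics/s1.png

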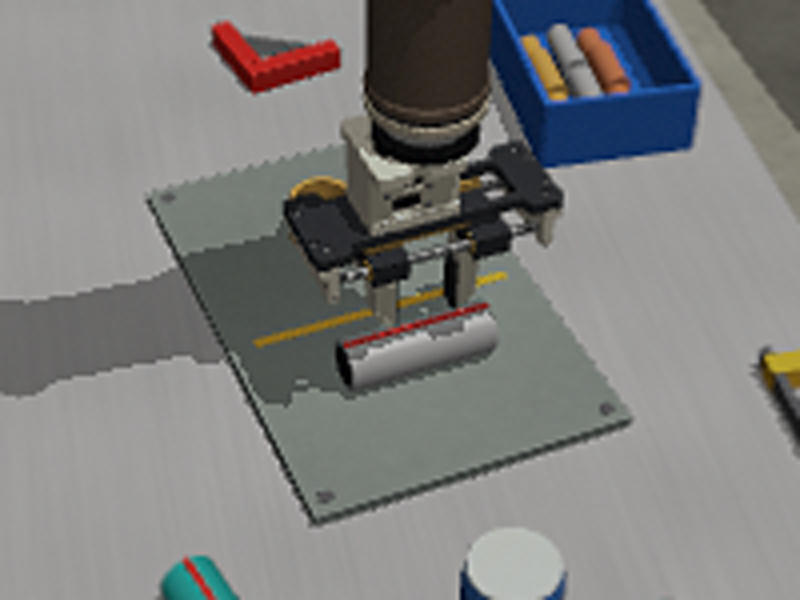

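The side crop shows both fingertips just above the pipe (about px (385,320) and (460,305) in the crop), lined up along it. Next I'll lower until they touch.

>>> {"op": "move_arm", "data": {"motion": [{"tx": 0, "ty": 0, "tz": 0.01, "twist": 0}, {"tx": 0, "ty": 0, "tz": 0.008, "twist": 0}, {"tx": 0, "ty": 0, "tz": 0.003, "twist": 0}, {"tx": 0, "ty": 0, "tz": 0.001, "twist": 0}, {"tx": 0, "ty": 0, "tz": 0.001, "twist": 0}, {"tx": 0, "ty": 0, "tz": 0.001, "twist": 0}, {"tx": 0, "ty": 0, "tz": 0, "twist": 0}]}}

```text
clock: 4.3
position: [0.5787, -0.0423, 0.0539]
ee_rot: [2.01, 2.414, -0.001]
force: [-7.0, -0.9, 13.5]
width: 0.503
gripper_force: 7.0
```

>>> {"op": "move_arm", "data": {"motion": [{"tx": 0.004, "ty": 0, "tz": 0, "twist": 0}, {"tx": 0.004, "ty": 0, "tz": 0, "twist": 0}, {"tx": 0.004, "ty": 0, "tz": 0, "twist": 0}]}}

```text
clock: 4.6
position: [0.5765, -0.0305, 0.054]
ee_rot: [2.01, 2.413, -0.002]
force: [-6.4, -1.7, 15.2]
width: 0.5
gripper_force: 7.4
```

```bash
cat >> h.py <<'E'
def pipe_now():
    "pipe from side view: network region + picture"
    for r in arm.place_of("side","pipe")[:4]:
        p=at("side",r["point"],.033)
        L=np.array([.5679,.0332]);d=np.array([.9834,.1812]);n=np.array([-.1812,.9834]);e=p[:2]-L
        if abs(e@n)<.14 and abs(e@d)<.1: print("pipe",round(r["conf"],2),"along",round(e@d,4),"across",round(e@n,4))
E
python3 -c "
from h import *
rel([.5787,-.0343,.054])
im=arm.get_image('side')[...,::-1];cv2.imwrite('pics/s2.png',cv2.resize(im[180:240,290:370],None,fx=6,fy=6,interpolation=2))
pipe_now()"
```

```text
t 4.6 pos [ 0.5765 -0.0305  0.054 ] yang 10.41 z [-0.    -0.001 -1.   ] F [-6.4 -1.7 15.2] w 0.5
tool delta to [0.5787, -0.0343, 0.054] [-0.0041  0.0015 -0.    ]
pipe 0.74 along 0.0112 across -0.0591
```

View pics/s2.png

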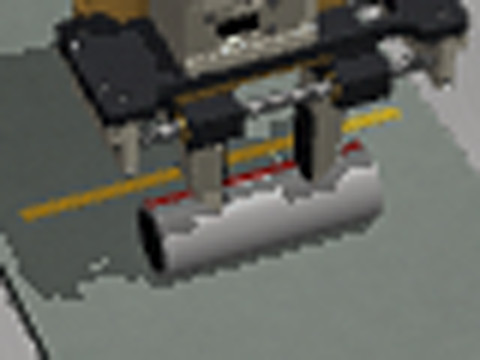

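The crop shows the tips resting on the pipe and the seam turned away towards the line, so it is rolling. Continuing the stroke.

>>> {"op": "move_arm", "data": {"motion": [{"tx": 0.004, "ty": 0, "tz": 0, "twist": 0}, {"tx": 0.004, "ty": 0, "tz": 0, "twist": 0}, {"tx": 0.004, "ty": 0, "tz": 0, "twist": 0}, {"tx": 0.002, "ty": 0, "tz": 0, "twist": 0}, {"tx": 0, "ty": 0, "tz": 0, "twist": 0}, {"tx": 0, "ty": 0, "tz": -0.005, "twist": 0}, {"tx": 0, "ty": 0, "tz": -0.01, "twist": 0}, {"tx": 0, "ty": 0, "tz": 0, "twist": 0}]}}

```text
clock: 5.5
position: [0.5755, -0.0164, 0.0693]
ee_rot: [2.009, 2.412, 0.003]
force: [0.6, 0.5, 0.3]
width: 0.501
gripper_force: 0.0
```

```bash
python3 -c "
from h import *
rel([.5787,-.0343,.054])
for i in range(3): arm.get_image('side');pipe_now()"
```

```text
t 5.5 pos [ 0.5755 -0.0164  0.0693] yang 10.41 z [ 0.003  0.    -1.   ] F [0.6 0.5 0.3] w 0.5
tool delta to [0.5787, -0.0343, 0.054] [-0.0182 -0.0001  0.0153]
pipe 0.98 along 0.0084 across -0.0515
pipe 0.72 along 0.0101 across -0.0536
pipe 0.73 along 0.0102 across -0.0513
```

>>> {"op": "move_arm", "data": {"motion": [{"tx": -0.013, "ty": 0, "tz": 0, "twist": 0}, {"tx": 0, "ty": 0, "tz": 0.01, "twist": 0}, {"tx": 0, "ty": 0, "tz": 0.005, "twist": 0}, {"tx": 0, "ty": 0, "tz": 0, "twist": 0}, {"tx": 0.005, "ty": 0, "tz": 0, "twist": 0}, {"tx": 0.006, "ty": 0, "tz": 0, "twist": 0}, {"tx": 0.006, "ty": 0, "tz": 0, "twist": 0}, {"tx": 0.006, "ty": 0, "tz": 0, "twist": 0}, {"tx": 0.004, "ty": 0, "tz": 0, "twist": 0}, {"tx": 0.003, "ty": 0, "tz": 0, "twist": 0}, {"tx": 0, "ty": 0, "tz": 0, "twist": 0}]}}

```text
clock: 6.9
position: [0.571, 0.0007, 0.0538]
ee_rot: [2.01, 2.414, -0.0]
force: [-7.0, 0.0, 22.0]
width: 0.5
gripper_force: 11.0
```

>>> {"op": "move_arm", "data": {"motion": [{"tx": 0, "ty": 0, "tz": -0.005, "twist": 0}, {"tx": 0, "ty": 0, "tz": -0.01, "twist": 0}, {"tx": 0, "ty": 0, "tz": 0, "twist": 0}]}}

```text
clock: 7.2
position: [0.5718, 0.0003, 0.0686]
ee_rot: [2.01, 2.413, 0.002]
force: [-0.5, -0.5, 0.2]
width: 0.498
gripper_force: 0.0
```

```bash
python3 -c "
from h import *
rel([.5787,-.0343,.054])
for i in range(3): arm.get_image('side');pipe_now()"
```

```text
t 7.2 pos [5.718e-01 3.000e-04 6.860e-02] yang 10.41 z [ 0.001  0.    -1.   ] F [-0.5 -0.5  0.2] w 0.5
tool delta to [0.5787, -0.0343, 0.054] [-0.0353  0.0005  0.0146]
pipe 0.85 along 0.0228 across -0.0397
pipe 0.62 along 0.016 across -0.0345
pipe 0.65 along 0.0001 across -0.0481
```

>>> {"op": "move_arm", "data": {"motion": [{"tx": -0.015, "ty": 0, "tz": 0, "twist": 0}, {"tx": 0, "ty": 0, "tz": 0.01, "twist": 0}, {"tx": 0, "ty": 0, "tz": 0.004, "twist": 0}, {"tx": 0, "ty": 0, "tz": 0, "twist": 0}, {"tx": 0.005, "ty": 0, "tz": 0, "twist": 0}, {"tx": 0.006, "ty": 0, "tz": 0, "twist": 0}, {"tx": 0.006, "ty": 0, "tz": 0, "twist": 0}, {"tx": 0.006, "ty": 0, "tz": 0, "twist": 0}, {"tx": 0.004, "ty": 0, "tz": 0, "twist": 0}, {"tx": 0.003, "ty": 0, "tz": 0, "twist": 0}, {"tx": 0, "ty": 0, "tz": 0, "twist": 0}]}}

```text
clock: 8.6
position: [0.568, 0.0156, 0.054]
ee_rot: [-2.01, -2.414, 0.001]
force: [-3.5, -0.6, 12.4]
width: 0.5
gripper_force: 6.1
```

>>> {"op": "move_arm", "data": {"motion": [{"tx": 0, "ty": 0, "tz": -0.005, "twist": 0}, {"tx": 0, "ty": 0, "tz": -0.03, "twist": 0}, {"tx": 0, "ty": 0, "tz": -0.03, "twist": 0}, {"tx": 0, "ty": 0, "tz": 0, "twist": 0}]}}

```text
clock: 9.0
position: [0.5707, 0.0156, 0.122]
ee_rot: [2.008, 2.411, 0.006]
force: [0.6, -0.4, -0.4]
width: 0.5
gripper_force: 0.0
```

```bash
python3 -c "
from h import *
rel([.5787,-.0343,.054])
im=arm.get_image('side')[...,::-1];cv2.imwrite('pics/s3.png',cv2.resize(im[170:250,270:390],None,fx=6,fy=6,interpolation=2))
for i in range(2): arm.get_image('side');pipe_now()"
```

```text
t 9.0 pos [0.5707 0.0156 0.122 ] yang 10.42 z [ 0.006  0.001 -1.   ] F [ 0.6 -0.4 -0.4] w 0.5
tool delta to [0.5787, -0.0343, 0.054] [-0.0505 -0.0015  0.068 ]
pipe 0.56 along 0.0144 across -0.0137
pipe 0.98 along 0.0079 across -0.0104
pipe 0.7 along -0.0091 across -0.0156
```

View pics/s3.png

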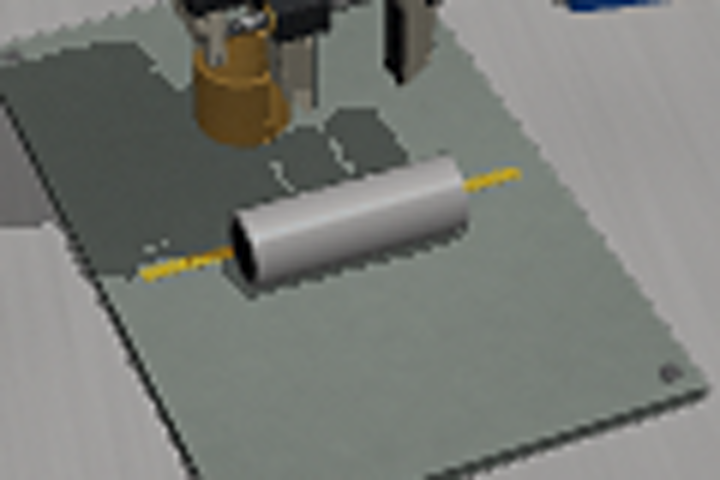

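The crop shows the pipe close to the line and parallel to it, a little short, with the seam now underneath. I'll back the arm off for a clear top view.

>>> {"op": "move_arm", "data": {"motion": [{"tx": -0.04, "ty": 0, "tz": -0.02, "twist": 0}, {"tx": -0.045, "ty": 0, "tz": 0, "twist": 0}, {"tx": -0.045, "ty": 0, "tz": 0, "twist": 0}, {"tx": -0.045, "ty": 0, "tz": 0, "twist": 0}, {"tx": -0.025, "ty": 0, "tz": 0, "twist": 0}, {"tx": 0, "ty": 0, "tz": 0, "twist": 0}]}}

```text
clock: 9.85
position: [0.6038, -0.1876, 0.1368]
ee_rot: [-2.019, -2.406, 0.005]
force: [0.6, 0.5, 0.5]
width: 0.496
gripper_force: 0.0
```

```bash
cat >> h.py <<'E'
def top_pipe():
    "place_of/regions in top view, expressed in line frame"
    L=np.array([.5679,.0332]);d=np.array([.9834,.1812]);n=np.array([-.1812,.9834])
    img=arm.get_image("top")
    for r in arm.regions_of("top","pipe")[:5]:
        ys,xs=np.nonzero(r["region"])
        if len(xs)<50: continue
        c,a,l,_=fit(r["region"],.035);e=c-L
        box=cv2.minAreaRect(np.c_[xs,ys].astype(np.float32));e2=at("top",box[0],.035,False)[:2]-L
        if abs(e@n)<.14 and abs(e@d)<.1: print("R",round(r["conf"],2),"along",(e@d).round(4),"across",(e@n).round(4),"ang",a.round(2),"box",(e2@d).round(4),(e2@n).round(4),box[1:])
    for r in arm.place_of("top","pipe")[:5]:
        e=at("top",r["point"],.033)[:2]-L
        if abs(e@n)<.14 and abs(e@d)<.1: print("P",round(r["conf"],2),"along",(e@d).round(4),"across",(e@n).round(4))
    return img
E
python3 -c "
from h import *
rel([.5787,-.0343,.054])
im=top_pipe();im=top_pipe()
cv2.imwrite('pics/t1.png',cv2.resize(im[130:260,220:400,::-1],None,fx=4,fy=4,interpolation=2))"
```

```text
t 9.85 pos [ 0.6038 -0.1876  0.1368] yang 10.02 z [-0.002 -0.002 -1.   ] F [0.6 0.5 0.5] w 0.5
tool delta to [0.5787, -0.0343, 0.054] [0.1555 0.0022 0.0826]
R 0.76 along 0.0003 across -0.0225 ang 10.99 box 0.0001 -0.0225 ((48.8901252746582, 16.83217430114746), 77.90524291992188)
P 0.79 along -0.0079 across -0.0259
R 0.82 along 0.001 across -0.0222 ang 10.86 box 0.0008 -0.0229 ((47.85232925415039, 17.062103271484375), 78.69007110595703)
P 0.78 along -0.0071 across -0.0349
```

View pics/t1.png

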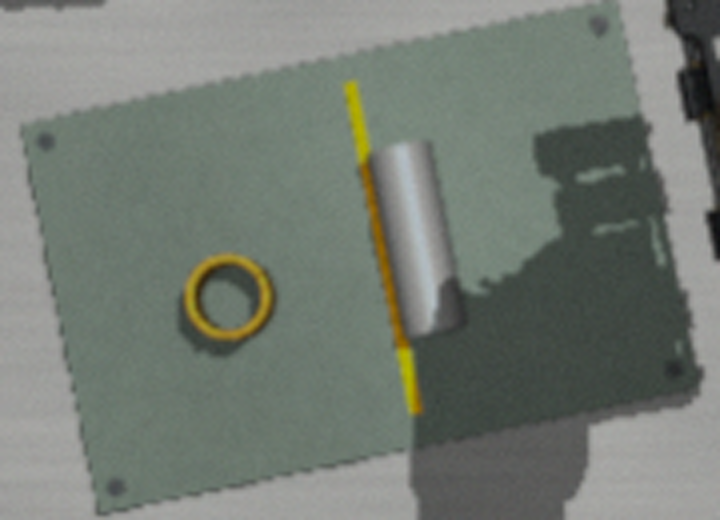

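The top crop shows the pipe parallel to the line, with its edge just beside it. It is still about 23 to 24 mm short, and the coupling hasn't moved. Two more strokes should do it.

>>> {"op": "move_arm", "data": {"motion": [{"tx": 0.045, "ty": 0, "tz": 0, "twist": 0}, {"tx": 0.045, "ty": 0, "tz": 0, "twist": 0}, {"tx": 0.045, "ty": 0, "tz": 0, "twist": 0}, {"tx": 0.045, "ty": 0, "tz": 0.01, "twist": 0}, {"tx": 0.014, "ty": 0, "tz": 0.02, "twist": 0}, {"tx": 0, "ty": 0, "tz": 0.037, "twist": 0}, {"tx": 0, "ty": 0, "tz": 0, "twist": 0}, {"tx": 0, "ty": 0, "tz": 0, "twist": 0}]}}

```text
clock: 10.95
position: [0.5691, 0.0093, 0.0719]
ee_rot: [-2.009, -2.414, 0.002]
force: [0.4, -0.3, 0.9]
width: 0.498
gripper_force: 0.0
```

```bash
python3 -c "
from h import *
rel([.5721,.0099,.054])"
```

```text
t 10.95 pos [0.5691 0.0093 0.0719] yang 10.47 z [-0.001 -0.    -1.   ] F [ 0.4 -0.3  0.9] w 0.5
tool delta to [0.5721, 0.0099, 0.054] [0.     0.0031 0.0179]
```

>>> {"op": "move_arm", "data": {"motion": [{"tx": -0.0065, "ty": 0.003, "tz": 0, "twist": 0}, {"tx": 0, "ty": 0, "tz": 0.01, "twist": 0}, {"tx": 0, "ty": 0, "tz": 0.006, "twist": 0}, {"tx": 0, "ty": 0, "tz": 0.002, "twist": 0}, {"tx": 0, "ty": 0, "tz": 0, "twist": 0}]}}

```text
clock: 11.45
position: [0.5738, 0.0031, 0.0541]
ee_rot: [2.011, 2.414, -0.0]
force: [-1.5, -1.2, 5.8]
width: 0.501
gripper_force: 2.9
```

>>> {"op": "move_arm", "data": {"motion": [{"tx": 0, "ty": 0, "tz": 0.0005, "twist": 0}, {"tx": 0.004, "ty": 0, "tz": 0, "twist": 0}, {"tx": 0.005, "ty": 0, "tz": 0, "twist": 0}, {"tx": 0.005, "ty": 0, "tz": 0, "twist": 0}, {"tx": 0.005, "ty": 0, "tz": 0, "twist": 0}, {"tx": 0.004, "ty": 0, "tz": 0, "twist": 0}, {"tx": 0.003, "ty": 0, "tz": 0, "twist": 0}, {"tx": 0, "ty": 0, "tz": 0, "twist": 0}]}}

```text
clock: 12.25
position: [0.5689, 0.0294, 0.0541]
ee_rot: [2.01, 2.414, 0.0]
force: [-3.3, 0.4, 10.3]
width: 0.501
gripper_force: 5.4
```

>>> {"op": "move_arm", "data": {"motion": [{"tx": 0, "ty": 0, "tz": -0.005, "twist": 0}, {"tx": 0, "ty": 0, "tz": -0.02, "twist": 0}, {"tx": 0, "ty": 0, "tz": -0.02, "twist": 0}, {"tx": -0.04, "ty": 0, "tz": -0.02, "twist": 0}, {"tx": -0.045, "ty": 0, "tz": 0, "twist": 0}, {"tx": -0.045, "ty": 0, "tz": 0, "twist": 0}, {"tx": -0.045, "ty": 0, "tz": 0, "twist": 0}, {"tx": -0.025, "ty": 0, "tz": 0, "twist": 0}, {"tx": 0, "ty": 0, "tz": 0, "twist": 0}, {"tx": 0, "ty": 0, "tz": 0, "twist": 0}]}}

```text
clock: 13.25
position: [0.6049, -0.1683, 0.118]
ee_rot: [-2.012, -2.412, -0.0]
force: [-0.0, 1.1, 0.5]
width: 0.499
gripper_force: 0.0
```

```bash
python3 -c "
from h import *
rel([.5721,.0099,.054])
top_pipe();im=top_pipe()
cv2.imwrite('pics/t2.png',cv2.resize(im[130:260,220:400,::-1],None,fx=4,fy=4,interpolation=2))"
```

```text
t 13.25 pos [ 0.6049 -0.1683  0.118 ] yang 10.34 z [-0.     0.001 -1.   ] F [-0.   1.1  0.5] w 0.5
tool delta to [0.5721, 0.0099, 0.054] [ 0.1811 -0.0003  0.0641]
R 0.68 along 0.0007 across -0.0083 ang 10.62 box 0.0008 -0.0082 ((48.24456787109375, 16.473756790161133), 78.69007110595703)
P 0.6 along -0.0048 across -0.0192
R 0.75 along 0.0 across -0.0083 ang 10.15 box 0.0003 -0.0079 ((47.46010208129883, 16.669870376586914), 78.69007110595703)
P 0.59 along -0.0117 across -0.0137
```

View pics/t2.png

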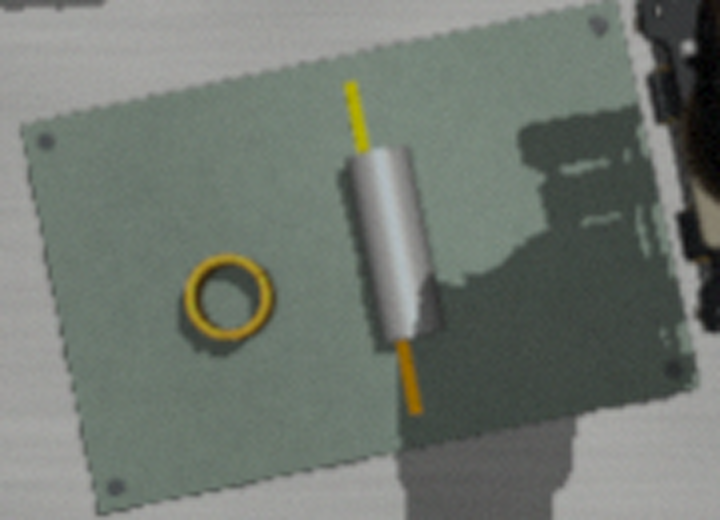

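The crop shows the pipe now over the line and parallel to it, about 8.5 mm short of centre. One last short stroke.

>>> {"op": "move_arm", "data": {"motion": [{"tx": 0.045, "ty": 0, "tz": 0, "twist": 0}, {"tx": 0.045, "ty": 0, "tz": 0, "twist": 0}, {"tx": 0.045, "ty": 0, "tz": 0, "twist": 0}, {"tx": 0.045, "ty": 0, "tz": 0, "twist": 0}, {"tx": 0.01, "ty": 0, "tz": 0.02, "twist": 0}, {"tx": 0, "ty": 0, "tz": 0.025, "twist": 0}, {"tx": 0, "ty": 0, "tz": 0, "twist": 0}, {"tx": 0, "ty": 0, "tz": 0, "twist": 0}]}}

```text
clock: 14.35
position: [0.5706, 0.019, 0.0734]
ee_rot: [-2.01, -2.414, 0.001]
force: [0.3, -0.8, -0.0]
width: 0.497
gripper_force: 0.0
```

```bash
python3 -c "
from h import *
rel([.5702,.0209,.054])"
```

```text
t 14.35 pos [0.5706 0.019  0.0734] yang 10.44 z [-0.001 -0.    -1.   ] F [ 0.3 -0.8 -0. ] w 0.5
tool delta to [0.5702, 0.0209, 0.054] [ 0.002  -0.      0.0194]
```

>>> {"op": "move_arm", "data": {"motion": [{"tx": 0.002, "ty": 0, "tz": 0.01, "twist": 0}, {"tx": 0, "ty": 0, "tz": 0.007, "twist": 0}, {"tx": 0, "ty": 0, "tz": 0.003, "twist": 0}, {"tx": 0, "ty": 0, "tz": 0, "twist": 0}]}}

```text
clock: 14.75
position: [0.5706, 0.0207, 0.0541]
ee_rot: [2.01, 2.413, -0.0]
force: [-3.3, -0.3, 9.9]
width: 0.499
gripper_force: 4.9
```

>>> {"op": "move_arm", "data": {"motion": [{"tx": 0.003, "ty": 0, "tz": 0, "twist": 0}, {"tx": 0.004, "ty": 0, "tz": 0, "twist": 0}, {"tx": 0.004, "ty": 0, "tz": 0, "twist": 0}, {"tx": 0.003, "ty": 0, "tz": 0, "twist": 0}, {"tx": 0.002, "ty": 0, "tz": 0, "twist": 0}, {"tx": 0, "ty": 0, "tz": 0, "twist": 0}, {"tx": 0, "ty": 0, "tz": 0, "twist": 0}]}}

```text
clock: 15.45
position: [0.5676, 0.0366, 0.054]
ee_rot: [2.01, 2.413, 0.0]
force: [-3.2, -0.6, 9.5]
width: 0.497
gripper_force: 5.1
```

>>> {"op": "move_arm", "data": {"motion": [{"tx": 0, "ty": 0, "tz": -0.005, "twist": 0}, {"tx": 0, "ty": 0, "tz": -0.02, "twist": 0}, {"tx": 0, "ty": 0, "tz": -0.02, "twist": 0}, {"tx": -0.04, "ty": 0, "tz": -0.02, "twist": 0}, {"tx": -0.045, "ty": 0, "tz": 0, "twist": 0}, {"tx": -0.045, "ty": 0, "tz": 0, "twist": 0}, {"tx": -0.045, "ty": 0, "tz": 0, "twist": 0}, {"tx": -0.025, "ty": 0, "tz": 0, "twist": 0}, {"tx": 0, "ty": 0, "tz": 0, "twist": 0}, {"tx": 0, "ty": 0, "tz": 0, "twist": 0}]}}

```text
clock: 16.45
position: [0.6036, -0.1606, 0.1181]
ee_rot: [-2.012, -2.412, -0.0]
force: [-0.4, 0.6, 0.2]
width: 0.501
gripper_force: 0.0
```

```bash
python3 -c "
from h import *
rel([.5702,.0209,.054])
top_pipe();im=top_pipe()
cv2.imwrite('pics/t3.png',cv2.resize(im[130:260,220:400,::-1],None,fx=4,fy=4,interpolation=2))"
```

```text
t 16.45 pos [ 0.6036 -0.1606  0.1181] yang 10.33 z [-0.  0. -1.] F [-0.4  0.6  0.2] w 0.5
tool delta to [0.5702, 0.0209, 0.054] [ 0.1845 -0.0003  0.0642]
R 0.79 along 0.0016 across 0.0001 ang 11.58 box 0.0015 -0.0001 ((48.15855407714844, 17.354433059692383), 77.47119140625)
P 0.62 along -0.0052 across -0.0056
R 0.88 along 0.0007 across -0.0 ang 10.46 box 0.0008 0.0008 ((47.85232925415039, 17.258216857910156), 78.69007110595703)
P 0.81 along -0.002 across -0.0138
```

View pics/t3.png

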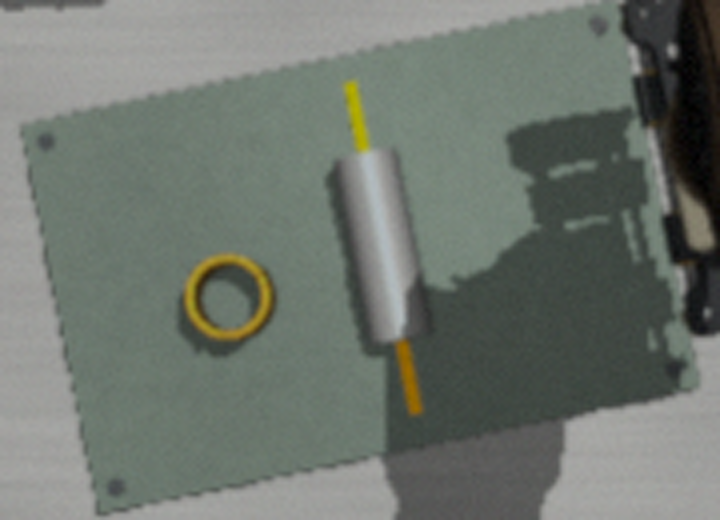

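```bash
cat > prof.py <<'E'
from h import *
L=np.array([.5679,.0332]);d=np.array([.9834,.1812]);n=np.array([-.1812,.9834])
def px(cam,P):
    c=arm.calibration(cam);T=np.array(c["T"]);q=(P-T[:3,3])@T[:3,:3];s=q[:,:2]/q[:,2:]
    s=s*(1+c["k1"]*(s**2).sum(1))[:,None];K=np.array(c["K"]);return s*[K[0,0],K[1,1]]+K[:2,2]
def prof(img,al,z,ts):
    out=[]
    for t in ts:
        P=np.array([[*(L+a*d+t*n),z] for a in al]);u=px("top",P).astype(np.float32)
        out.append(cv2.remap(img,u[:,:1],u[:,1:],cv2.INTER_LINEAR).reshape(-1,3).mean(0))
    return np.array(out)
ts=np.arange(-34,35,1.)/1000
img=np.mean([arm.get_image("top") for _ in range(5)],0).astype(np.float32)
for al in(np.linspace(-.05,-.02,9),np.linspace(0,.05,15)):
    p=prof(img,al,.033,ts);print((p[:,1]-p[:,0]).round(0).astype(int).tolist())
t2=np.arange(-12,13,1.)/1000
for al in(np.linspace(-.1,-.075,9),np.linspace(.075,.1,9)):
    p=prof(img,al,.012,t2);w=p[:,0]-p[:,2];w=np.clip(w-np.median(w)*1-5,0,None);print("line",(w*t2).sum()/w.sum()*1000)
E
python3 prof.py
```

```text
[12, 11, 11, 11, 11, 11, 11, 11, 10, 10, 9, 7, 6, 4, 2, 1, 1, 1, 1, 1, 0, 0, 0, 0, 0, 1, 1, 2, 4, 5, 7, 8, 8, 8, 7, 6, 5, 4, 3, 2, 1, 0, 0, 0, 0, 0, 0, 0, 0, 0, 0, 1, 2, 3, 4, 6, 7, 8, 8, 9, 10, 11, 12, 12, 13, 13, 13, 13, 13]
[14, 14, 14, 14, 14, 14, 14, 14, 14, 13, 12, 11, 8, 6, 3, 2, 1, 1, 0, 0, 0, 0, 0, 0, 0, 0, 1, 2, 4, 5, 7, 8, 9, 8, 8, 7, 6, 5, 4, 3, 2, 1, 0, 0, 0, 0, 0, 0, 0, 0, 0, 1, 1, 3, 4, 5, 7, 7, 8, 9, 10, 11, 12, 13, 13, 13, 13, 13, 13]
line -0.1369545110074167
line -0.20819655918677116
```

The pipe edges in the profile put it within about 1 mm of the line's centre. It is parallel, and the arm is clear, so I'm handing in.

```bash
python3 -c "
from cell import arm
print(arm.sign_off())"
```

```text
the job is handed in; nothing more can be done
None
```

I rolled the steel pipe from the top onto the yellow line and handed the job in at about 17 s: it lies parallel and still, about 1 mm off centre across and along, and the arm never went near the coupling, spray can or magnet.

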